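Close a power-adapter housing on its dowels and hold it shut

ROBOT

A 6-joint arm with a two-finger parallel gripper is mounted at the origin on the work surface. World frame = base frame: x ahead of the robot, y to its left, z up, the work surface at z = 0. Lengths are in m, angles in rad, forces in N, time in s.
With the tool pointing down it reaches from about 0.3 to 0.95 m from the base axis. Payload 3.1 kg.
Tool frame: the origin (TCP) lies at the very end of the fingers, on their centre line; the grasp point (between the pads) lies grip_depth behind it (grip_depth is the distance from the TCP to the grasp point, in m); z points along the fingers, y is the direction in which the jaws open and shut (so a half turn about z gives the same grasp; the last joint's range is limited). The gripper opens to 85 mm and grips with 20 to 120 N. Pads are 22 mm wide; open, the fingers measure 114 mm over their backs; the gripper's body (76 mm by 85 mm) begins 54 mm behind the grasp point. The pads swing forward as they close: fully open they stand 13 mm farther back than shut.
Start: joints at [1.232, 0.308, 1.634, -0, 1.2, -0.07], TCP at [0.166, 0.603, 0.231] pointing down, gripper open.
Joint ranges: [-3.06, 3.06], [-0.79, 1.96], [0.05, 2.63], [-1.19, 4.34], [0.05, 2.64], [-2.94, 2.94]. Speed limits (rad/s): [2.79, 2.79, 3.14, 3.14, 3.14, 3.14].

INTERFACE

Orientations are given as a 3x3 rotation matrix whose columns are the frame's x, y, z axes.
In Python, from plant import observe, camera, hand_in, recognise, grip_depth gives the robot as it stands.
- The arm moves only by the shell command python3 -m crank 'ROWS' [FORCE]. ROWS is JSON, a list of rows, each an object of numbers: "grip": the closure, from 0 (fully open) to 1 (shut); "tx", "ty", "tz": the shift along the tool's x, y, z in cm; "yaw": the turn about the tool's z in degrees. A call has 1 to 12 rows; each row is the pose to reach, as a shift and turn from the pose commanded when the call began, along the tool's axes at that moment; what a row does not reach only later rows make up. A row lasts 1/10 s, in which the tool goes at most 50 mm and 8.59 degrees, less where a joint would pass 70% of its speed; a pose out of reach is approached as far as the arm can. A call with a gripper value outside its range is refused whole. The fingers move at their own pace and stop on an object; FORCE is the grip in N (left out, the last holds). Time passes only in rows, so rows that repeat a pose let the fingers close. It gives the time, the measured TCP pose, the force and the opening at its end, in the units of the state.
- observe(): the state, without advancing time (a new reading comes with each control period).
- camera(name): name is "scene" or "top"; returns a dict with "image" (480x640x3 uint8, red, green, blue), "range_z" (480x640 float32, m along the optical axis (not along the pixel's ray), 0 where there is no reading), "mtx" (3x3 intrinsics, pixels), "T" (4x4, takes a point from camera to world coordinates). Camera axes: x right, y down, z forward; pixel columns grow to the right and rows downward; lengths in m; the calibration is good to about 2 mm. A picture is of the moment at which its call begins.
- hand_in(): hands the job in, once; it reports no verdict.
Trained networks look in the newest picture that a camera, given by its name, has taken for a name from the list of things; names that differ only in an ending like _2 or _b are one class to them, and where a whole thing is asked for, a point or a joint stands for the part that bears it (a point fixed in the world has none). Each returns a list of dicts, best first, with "p" (0 to 1); they miss things now and then, are a little off and sometimes report something else, mostly with a low value. They report only what shows in the picture. A call takes as long as a camera call. They do not tell look-alikes from the thing itself.
- recognise(camera, query): "xyz" ([x, y, z] in m, in the coordinates of the camera as it stood for that picture, good to about 4 mm: the middle of the surface that is visible of it).
The state is a dict: "clock": time; "joint_pos": joint angles; "qd": joint speeds; "effort": joint torques, N m; "eef_pos": TCP position; "eef_rot": TCP orientation; "contact_force": force on the tool from outside, world axes, zero at the start; "torque": the same for the moment, N m; "opening": finger opening in m.
Only numpy, scipy, OpenCV 4.12 (cv2) and the standard library are available. Lean on these libraries where they do the work, as an engineer would, in place of code of your own. Each camera call takes 0.05 s, during which the arm holds its last target.

TASK

Lift the orange dust cover off the lower half-shell in the assembly fixture and set it down upright in the middle of the grey felt pad. Then pick up the loose white upper half-shell, fit it over the two dowels and press it fully home against the sprung heat spreader until the halves meet. Finish while still holding the halves pressed shut (do not let go), and leave everything else on the bench where it is.

Things in the scene. Friction and masses are not known exactly. Their poses are not given: they have to be found in the camera images.
- seat (a point): centre of the rim plane of the white LOWER half-shell (100 mm along x, 52 mm along y), fixed in the fixture; z up. Two brass dowels, 7 mm thick with tapered tips, stand 14 mm above the rim at (x, y) = (-36, -14) and (36, 14) mm. Nothing else but the sprung heat spreader reaches above the rim. At the start the dust cover hides all this.
- fixture: aluminium plate 150 (x) x 104 (y) x 10 mm, fixed on the 3 mm thick blue mat, that carries the lower half-shell; origin at the centre of the plate's underside. The shell's rim is 34 mm above the origin, 24 mm above the plate's top.
- spreader (a joint): travel in m of the sprung aluminium heat spreader (44 x 34 mm) in the middle of the lower half: 0 = up, 6 mm above the rim; 0.006 = level with the rim, where the halves meet. The spring pushes up with 3 N at 0, 9 N at 0.006, and lifts the upper half off again unless it is held down.
- cover_center (a point): the loose orange DUST COVER at its centre, half-way up, 37 mm above its lower edge; z up. Hollow cap open below, 114 (x) x 66 (y) mm, 46 mm tall plus a black handle rib on top: 60 mm along x, 14 mm along y, 28 mm high, from 9 to 37 mm above this point. About 0.12 kg.
- cover: the same dust cover; origin at the centre of its lower edge, same axes. It starts over the lower half-shell, standing on the fixture plate with about 4 mm of play all round; lifting it 40 mm straight up clears the dowels.
- upper_center (a point): the loose white UPPER half-shell at its centre, half-way up, 18 mm above its flat underside; z up. A block 100 (x) x 52 (y) x 36 mm tall with black vent slots on top, about 0.16 kg, lying on the mat underside down; grip it across its 52 mm. Mated, this point is 18 mm above seat; resting on the raised spreader, 24 mm.
- upper: the same upper half-shell; origin at the centre of its underside, same axes. Two dowel holes in the underside, 9.5 mm wide, 18 mm deep, at (x, y) = (-36, -14) and (36, 14) mm, so it fits the dowels either way round (half a turn).
- felt_top (a point): centre of the top of the grey felt pad, 140 (x) x 112 (y) mm, 4 mm thick, fixed on the blue mat, where the dust cover is to be set down; the standing cover's centre is then 37 mm above this point
- jar: bystander, to be left alone: screw jar with a red cap, 36 mm diameter, 36 mm tall; origin at the centre of its underside
- spool: bystander, to be left alone: small steel-coloured solder spool standing on end, 48 mm diameter, 36 mm tall; origin at the centre of its underside
- driver: bystander, to be left alone: screwdriver with a green handle, 170 mm long, lying flat; origin on its underside
- flask: bystander, to be left alone: small closed bottle, 44 mm diameter, 110 mm tall; origin at the centre of its underside
- mug: bystander, to be left alone: white mug, 80 mm diameter, 90 mm tall; origin at the centre of its underside
- meter: bystander, to be left alone: black hand multimeter lying flat, 150 x 75 x 38 mm; origin at the centre of its underside
- parcel: bystander, to be left alone: small cardboard box, 40 x 60 x 30 mm; origin at the centre of its underside
Things that resemble listed ones, but are neither listed nor needed, are in the scene too. What is shaped like the upper but red is not meant. Leave any turquoise look-alike of the cover alone.

How it is judged:
By the outcome, as a careful person would: the job done as asked, in the order asked, and still so for the second after the job is handed in, while the arm keeps its last pose, push and grip.
It also fails if it takes over 67 s, if anything falls off the work surface, if the arm or the gripper's body presses on something with over 40 N, if the wrist force passes 120 N, or if a joint passes its speed limit or range.

## Working session

There is one attempt and no reset: what is moved stays moved. The work goes in short steps, Python scripts to look and compute and a shell command to move; the robot and the scene stay as the last step left them, time stands still between calls to the robot, and variables do not carry over. Pictures are saved under pics/ and viewed, and the job is handed in when it is done.

```bash
ls; mkdir -p pics; python3 - <<'E'
from plant import *
import cv2
print(grip_depth); s=observe(); print(s)
for n in("scene","top"):
    c=camera(n); cv2.imwrite(f"pics/{n}0.png",c["image"][...,::-1]); print(n,c["T"].round(3).tolist())
    for q in["cover","upper","fixture","felt_top"]:
        print(q,[(round(d["p"],2),(c["T"]@[*d["xyz"],1])[:3].round(3).tolist()) for d in recognise(n,q)])
E
```

```text
pics
0.0187
{'clock': 0.0, 'joint_pos': array([ 1.23228414e+00,  3.08969263e-01,  1.63520796e+00,  1.96564721e-05,
        1.19972130e+00, -6.97151621e-02]), 'qd': array([ 7.89582205e-04,  1.78115297e-03, -5.05577301e-04,  1.47634543e-03,
       -2.06939428e-03,  9.75782427e-05]), 'effort': array([ 8.29032106e-04, -4.15240252e+01, -2.76670897e+01, -8.93037554e-05,
        9.95103299e-03, -3.91192657e-06]), 'eef_pos': array([0.16573398, 0.60175831, 0.23005915]), 'eef_rot': array([[-9.64089103e-01,  2.65577840e-01, -7.83021184e-04],
       [ 2.65578934e-01,  9.64086680e-01, -2.16892649e-03],
       [ 1.78881481e-04, -2.29899233e-03, -9.99997341e-01]]), 'contact_force': array([ 0.30419231,  0.3130732 , -0.25433885]), 'torque': array([-0.01141876,  0.03705472,  0.02000991]), 'opening': 0.0852921070609913}
scene [[0.305, 0.69, -0.656, 1.405], [0.952, -0.221, 0.21, -0.266], [-0.001, -0.689, -0.725, 0.943], [0.0, 0.0, 0.0, 1.0]]
cover [(0.96, [0.57, -0.285, 0.062]), (0.73, [0.564, -0.113, 0.052])]
upper [(0.9, [0.654, 0.008, 0.041]), (0.64, [0.511, 0.025, 0.039])]
fixture [(0.72, [0.59, -0.298, 0.011]), (0.39, [0.787, -0.001, 0.07])]
felt_top [(0.94, [0.586, 0.247, 0.006])]
top [[0.013, -0.998, 0.061, 0.532], [-1.0, -0.012, 0.015, -0.006], [-0.014, -0.061, -0.998, 1.487], [0.0, 0.0, 0.0, 1.0]]
cover [(0.94, [0.546, -0.108, 0.05]), (0.75, [0.544, -0.284, 0.059])]
upper [(0.88, [0.643, 0.009, 0.039]), (0.77, [0.493, 0.03, 0.041])]
fixture [(0.79, [0.549, -0.264, 0.011])]
felt_top [(0.56, [0.584, 0.249, 0.008])]
```

View pics/scene0.png

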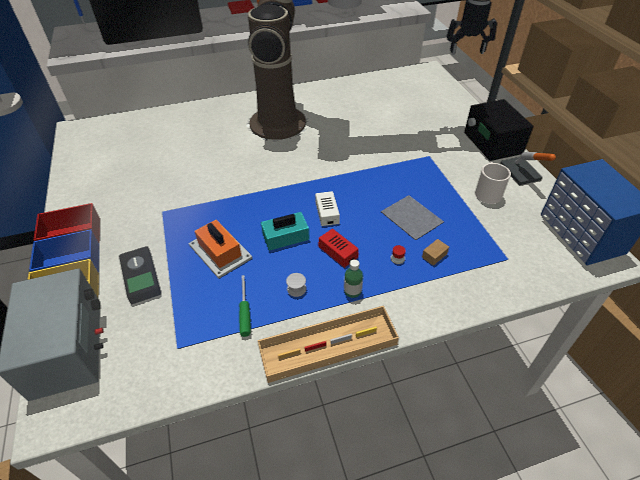

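View pics/top0.png

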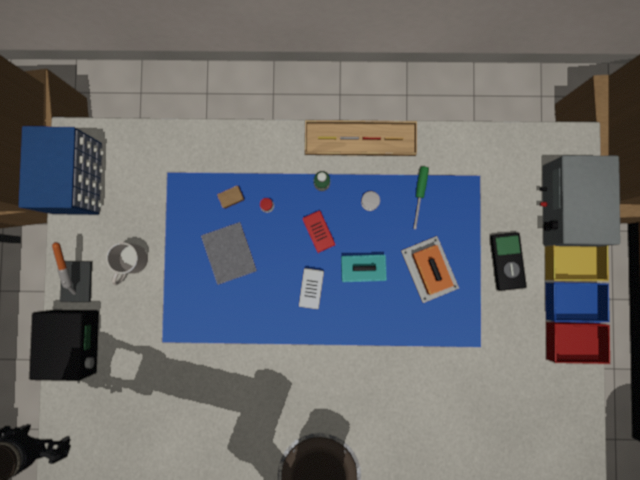

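Top view: the orange cover on the plate is at (434,269) and the felt at (229,253). There are two cover candidates: orange (434,269) and turquoise (364,267). There are two upper candidates: white (312,288) and red (319,231). Orange on the aluminium plate and white fit the description. I'll confirm with a crop and measure.

```bash
cat > h.py <<'E'
import numpy as np, cv2
from plant import *
def cloud(c):
    z=c["range_z"]; v,u=np.mgrid[:480,:640]; K=c["mtx"]
    P=np.stack([(u-K[0,2])/K[0,0]*z,(v-K[1,2])/K[1,1]*z,z],-1)
    return P@c["T"][:3,:3].T+c["T"][:3,3]
def rect(pts):
    (x,y),(w,h),a=cv2.minAreaRect((pts*1000).astype(np.float32))
    if w<h: w,h,a=h,w,a+90
    return np.round([x,y,w,h,(a+90)%180-90],1)
def planerect(c,mask,z):
    # outline of mask (largest blob) intersected with the plane z
    n,l,st,_=cv2.connectedComponentsWithStats(mask.astype(np.uint8)); k=1+np.argmax(st[1:,4])
    v,u=np.nonzero(l==k); K=c["mtx"]; 
    d=np.stack([(u-K[0,2])/K[0,0],(v-K[1,2])/K[1,1],np.ones(len(u))],-1)@c["T"][:3,:3].T
    o=c["T"][:3,3]; p=o+d*((z-o[2])/d[:,2])[:,None]
    return rect(p[:,:2]),st[k],p[:,:2].mean(0)
def near(P,xy,r): return np.hypot(P[...,0]-xy[0],P[...,1]-xy[1])<r
E
cat > m.py <<'E'
from h import *
for n in("top","scene"):
    c=camera(n); P=cloud(c); hsv=cv2.cvtColor(c["image"],cv2.COLOR_RGB2HSV); H,S,V=[hsv[...,i].astype(int) for i in range(3)]
    print(n,c["mtx"][0,0])
    z=P[...,2]
    org=near(P,(.55,-.28),.1)&(H<25)&(S>130)
    zz=z[org]; print("orange z hist",np.histogram(zz,bins=np.arange(0,.1,.005))[0])
    blk=near(P,(.55,-.28),.06)&(V<60)&(z>.065); print("rib z",np.median(z[blk]),planerect(c,blk,.087), blk.sum())
    top=near(P,(.55,-.28),.1)&(z>.052)&(z<.07)&~((V<60)); print("covertop",planerect(c,top|blk,.059))
    wh=near(P,(.5,.02),.09)&(S<90)&(z>.03)&(z<.05)
    slots=near(P,(.5,.02),.05)&(z>.03)
    print("upper z",np.median(z[wh]),planerect(c,slots,.039))
    pl=near(P,(.55,-.28),.12)&(S<70)&(z>.007)&(z<.03)
    print("plate z",np.median(z[pl]),rect(P[pl][:,:2]))
    f=near(P,(.585,.248),.11)&(S<80)&(z<.02)
    print("felt z",np.median(z[f]),planerect(c,f,.007))
    m=near(P,(.45,-.1),.03); print("mat z",np.median(z[m]))
    if n=="top":
        cv2.imwrite("pics/crop1.png",cv2.resize(c["image"][210:310,200:470,::-1],None,fx=2.9,fy=2.9,interpolation=cv2.INTER_CUBIC))
E
python3 m.py
```

```text
top 552.6249792148627
orange z hist [  0   0   0   0   0   0   3  13  14  11  82 480 358  44   8  12  15  16
   8]
rib z 0.08680748307323571 (array([ 545.2, -286.2,   55.8,   11.7,   21.9]), array([429, 259,  12,  21, 105], dtype=int32), array([ 0.5450758 , -0.28616206])) 105
covertop (array([ 545.9, -287. ,  114.2,   68.4,   21.8]), array([ 413,  244,   41,   51, 1107], dtype=int32), array([ 0.54580323, -0.28745623]))
upper z 0.039047094247874226 (array([496.9,  26.5,  91.3,  51.8,  -7.4]), array([300, 268,  23,  37, 677], dtype=int32), array([0.49797872, 0.02606403]))
plate z 0.013634686658846151 [ 569.4 -278.4  200.2  106.3   22.8]
felt z 0.007203163276134683 (array([582.9, 249.8, 139.1, 111.2,  19.8]), array([ 201,  223,   55,   61, 2136], dtype=int32), array([0.5826189 , 0.24993086]))
mat z 0.0030367644410518313
scene 468.08060595879385
orange z hist [  0   0  10  46  50  43  46  45  52  40  50 369 321   1   2   0   6   9
   0]
rib z 0.0851460361678979 (array([ 556.1, -286.9,   77.9,   17.5,   20.7]), array([208, 223,  15,  21, 138], dtype=int32), array([ 0.55569593, -0.28713131])) 138
covertop (array([ 547.2, -286. ,  122.2,   68.6,   22. ]), array([195, 219,  45,  40, 891], dtype=int32), array([ 0.54882005, -0.28611921]))
upper z 0.040103745713930716 (array([499.2,  27.2, 102.3,  52.4,  -7.5]), array([317, 194,  23,  26, 443], dtype=int32), array([0.50066933, 0.0263749 ]))
plate z 0.013437039414535945 [ 552.1 -283.6  235.4  103.7   22.9]
felt z 0.007065293566420827 (array([581.5, 251.5, 141.2, 113.3,  19.9]), array([ 381,  196,   63,   44, 1392], dtype=int32), array([0.58401168, 0.25151138]))
mat z 0.004397871503642403
```

View pics/crop1.png

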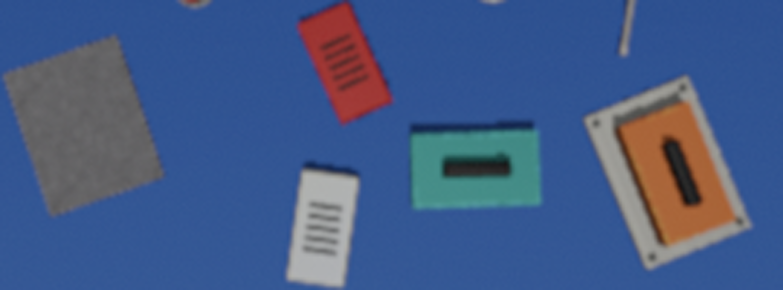

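The crop confirms it: the orange cover stands on the metal plate (crop 680,170), and the white block with slots is at (325,225). The turquoise and red ones are look-alikes.

```bash
cat > go.py <<'E'
import sys; from h import *
x,y,z,hd=map(float,sys.argv[1:5]); s=observe(); R=s["eef_rot"]
d=R.T@(np.array([x,y,z])-s["eef_pos"])*100
h=np.degrees(np.arctan2(R[1,0],R[0,0])); 
print("tx ty tz cm",d.round(2),"yaw",round((h-hd+180)%360-180,2),"| clock",round(s["clock"],2),"pos",s["eef_pos"].round(4),"head",round(h,2),"F",s["contact_force"].round(1),"open",round(s["opening"],4),"j6",s["joint_pos"][5].round(2))
E
python3 go.py 0.5455 -0.287 0.17 22
```

```text
tx ty tz cm [-60.21 -75.68   6.13] yaw 142.6 | clock 0.6 pos [0.166  0.6026 0.2313] head 164.6 F [ 0.1  0.8 -0.1] open 0.0852 j6 -0.07
```

```bash
python3 -m crank '[{"grip":0,"tx":-60.2,"ty":-75.7,"tz":2,"yaw":142.6},{"grip":0,"tx":-60.2,"ty":-75.7,"tz":2,"yaw":142.6},{"grip":0,"tx":-60.2,"ty":-75.7,"tz":2,"yaw":142.6},{"grip":0,"tx":-60.2,"ty":-75.7,"tz":2,"yaw":142.6},{"grip":0,"tx":-60.2,"ty":-75.7,"tz":2,"yaw":142.6},{"grip":0,"tx":-60.2,"ty":-75.7,"tz":2,"yaw":142.6},{"grip":0,"tx":-60.2,"ty":-75.7,"tz":2,"yaw":142.6},{"grip":0,"tx":-60.2,"ty":-75.7,"tz":2,"yaw":142.6},{"grip":0,"tx":-60.2,"ty":-75.7,"tz":2,"yaw":142.6},{"grip":0,"tx":-60.2,"ty":-75.7,"tz":2,"yaw":142.6},{"grip":0,"tx":-60.2,"ty":-75.7,"tz":2,"yaw":142.6},{"grip":0,"tx":-60.2,"ty":-75.7,"tz":2,"yaw":142.6}]' 50; python3 go.py 0.5455 -0.287 0.17 22
```

```text
clock: 1.8
eef_pos: [0.402, 0.0488, 0.2195]
eef_rot: [[0.483, 0.876, 0.002], [0.876, -0.483, 0.0], [0.001, 0.002, -1.0]]
contact_force: [1.3, 1.1, -0.0]
opening: 0.0854
tx ty tz cm [-22.47  28.79   4.96] yaw 39.11 | clock 1.8 pos [0.402  0.0488 0.2195] head 61.11 F [ 1.3  1.1 -0. ] open 0.0854 j6 0.52
```

```bash
python3 -m crank '[{"grip":0,"tx":-22.5,"ty":28.8,"tz":5,"yaw":39.1},{"grip":0,"tx":-22.5,"ty":28.8,"tz":5,"yaw":39.1},{"grip":0,"tx":-22.5,"ty":28.8,"tz":5,"yaw":39.1},{"grip":0,"tx":-22.5,"ty":28.8,"tz":5,"yaw":39.1},{"grip":0,"tx":-22.5,"ty":28.8,"tz":5,"yaw":39.1},{"grip":0,"tx":-22.5,"ty":28.8,"tz":5,"yaw":39.1},{"grip":0,"tx":-22.5,"ty":28.8,"tz":5,"yaw":39.1},{"grip":0,"tx":-22.5,"ty":28.8,"tz":5,"yaw":39.1},{"grip":0,"tx":-22.5,"ty":28.8,"tz":5,"yaw":39.1},{"grip":0,"tx":-22.5,"ty":28.8,"tz":5,"yaw":39.1},{"grip":0,"tx":-22.5,"ty":28.8,"tz":5,"yaw":39.1},{"grip":0,"tx":-22.5,"ty":28.8,"tz":5,"yaw":39.1}]'; python3 go.py 0.5455 -0.287 0.062 22
```

```text
clock: 3.0
eef_pos: [0.5466, -0.2831, 0.1692]
eef_rot: [[0.924, 0.382, -0.0], [0.382, -0.924, 0.0], [0.0, -0.0, -1.0]]
contact_force: [-0.4, 0.1, 0.6]
opening: 0.0853
tx ty tz cm [-0.25  0.32 10.72] yaw 0.45 | clock 3.0 pos [ 0.5466 -0.2831  0.1692] head 22.45 F [-0.4  0.1  0.6] open 0.0853 j6 0.63
```

```bash
python3 -m crank '[{"grip":0,"tx":-0.2,"ty":0.3,"tz":4,"yaw":0.5},{"grip":0,"tx":-0.2,"ty":0.3,"tz":8,"yaw":0.5},{"grip":0,"tx":-0.2,"ty":0.3,"tz":10.6,"yaw":0.5},{"grip":0,"tx":-0.2,"ty":0.3,"tz":10.6,"yaw":0.5},{"grip":0,"tx":-0.2,"ty":0.3,"tz":10.6,"yaw":0.5}]'; python3 go.py 0.5455 -0.287 0.063 22
```

```text
clock: 3.5
eef_pos: [0.5462, -0.2873, 0.0633]
eef_rot: [[0.928, 0.373, -0.0], [0.373, -0.928, 0.0], [-0.0, -0.0, -1.0]]
contact_force: [-0.9, -0.6, 1.7]
opening: 0.085
tx ty tz cm [-0.06 -0.05  0.03] yaw -0.08 | clock 3.5 pos [ 0.5462 -0.2873  0.0633] head 21.92 F [-0.9 -0.6  1.7] open 0.085 j6 0.63
```

```bash
python3 -m crank '[{"grip":1},{"grip":1},{"grip":1},{"grip":1},{"grip":1},{"grip":1},{"grip":1},{"grip":1},{"grip":1},{"grip":1}]' 50; python3 go.py 0.5455 -0.287 0.063 22
```

```text
tx ty tz cm [-0.06 -0.05  0.03] yaw -0.08 | clock 3.5 pos [ 0.5462 -0.2873  0.0633] head 21.92 F [-0.9 -0.6  1.7] open 0.085 j6 0.63invalid input at $[0]: expected keys grip, tx, ty, tz, yaw
```

```bash
python3 -m crank '[{"grip":1,"tx":0,"ty":0,"tz":0,"yaw":0},{"grip":1,"tx":0,"ty":0,"tz":0,"yaw":0},{"grip":1,"tx":0,"ty":0,"tz":0,"yaw":0},{"grip":1,"tx":0,"ty":0,"tz":0,"yaw":0},{"grip":1,"tx":0,"ty":0,"tz":0,"yaw":0},{"grip":1,"tx":0,"ty":0,"tz":0,"yaw":0},{"grip":1,"tx":0,"ty":0,"tz":0,"yaw":0},{"grip":1,"tx":0,"ty":0,"tz":0,"yaw":0},{"grip":1,"tx":0,"ty":0,"tz":0,"yaw":0}]' 50; python3 go.py 0.5455 -0.287 0.063 22
```

```text
clock: 4.4
eef_pos: [0.5463, -0.2881, 0.0634]
eef_rot: [[0.928, 0.372, 0.0], [0.372, -0.928, -0.0], [0.0, 0.0, -1.0]]
contact_force: [-1.0, 1.7, 6.1]
opening: 0.0134
tx ty tz cm [-0.03 -0.13  0.04] yaw -0.13 | clock 4.4 pos [ 0.5463 -0.2881  0.0634] head 21.87 F [-1.   1.7  6.1] open 0.0134 j6 0.63
```

```bash
python3 -m crank '[{"grip":1,"tx":0,"ty":0,"tz":-0.5,"yaw":0},{"grip":1,"tx":0,"ty":0,"tz":-2,"yaw":0},{"grip":1,"tx":0,"ty":0,"tz":-4,"yaw":0},{"grip":1,"tx":0,"ty":0,"tz":-6,"yaw":0},{"grip":1,"tx":0,"ty":0,"tz":-9,"yaw":0},{"grip":1,"tx":0,"ty":0,"tz":-12,"yaw":0},{"grip":1,"tx":0,"ty":0,"tz":-14,"yaw":0},{"grip":1,"tx":0,"ty":0,"tz":-14,"yaw":0}]'; python3 go.py 0.5825 0.2505 0.2 20; python3 - <<'E'
from h import *
c=camera("scene"); cv2.imwrite("pics/s1.png",cv2.resize(c["image"][130:330,150:420,::-1],None,fx=2.9,fy=2.9))
E
```

```text
clock: 5.2
eef_pos: [0.5486, -0.2896, 0.2077]
eef_rot: [[0.928, 0.372, 0.007], [0.372, -0.928, -0.005], [0.005, 0.007, -1.0]]
contact_force: [0.1, -1.1, -0.2]
opening: 0.0131
tx ty tz cm [ 23.26 -48.86   0.55] yaw 1.87 | clock 5.2 pos [ 0.5486 -0.2896  0.2077] head 21.87 F [ 0.1 -1.1 -0.2] open 0.0131 j6 0.63
```

View pics/s1.png

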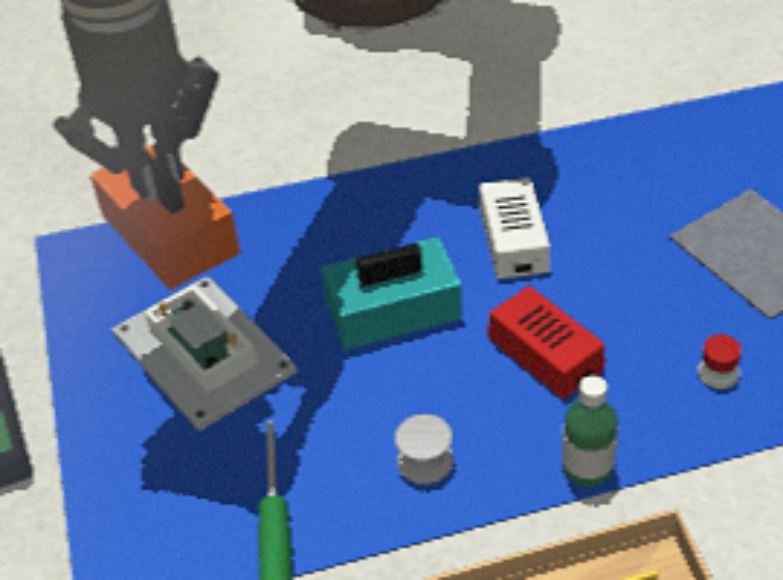

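The cover is held by the rib. The lower half with its dowels is now exposed at about (195,335). Carrying the cover to the felt.

```bash
python3 -m crank '[{"grip":1,"tx":2,"ty":-4,"tz":0,"yaw":0},{"grip":1,"tx":4,"ty":-8.4,"tz":0,"yaw":0},{"grip":1,"tx":6,"ty":-12.6,"tz":0,"yaw":1.9},{"grip":1,"tx":8,"ty":-16.8,"tz":0,"yaw":1.9},{"grip":1,"tx":10,"ty":-21,"tz":0,"yaw":1.9},{"grip":1,"tx":12,"ty":-25.2,"tz":0,"yaw":1.9},{"grip":1,"tx":14,"ty":-29.4,"tz":0,"yaw":1.9},{"grip":1,"tx":16,"ty":-33.6,"tz":0,"yaw":1.9},{"grip":1,"tx":18,"ty":-37.8,"tz":0,"yaw":1.9},{"grip":1,"tx":20,"ty":-42,"tz":0,"yaw":1.9},{"grip":1,"tx":22,"ty":-46.2,"tz":0,"yaw":1.9},{"grip":1,"tx":23.2,"ty":-48.8,"tz":0,"yaw":1.9}]'
python3 -m crank '[{"grip":1,"tx":0,"ty":0,"tz":0,"yaw":0},{"grip":1,"tx":0,"ty":0,"tz":0,"yaw":0},{"grip":1,"tx":0,"ty":0,"tz":0,"yaw":0}]'; python3 go.py 0.5825 0.2505 0.0604 20; python3 - <<'E'
from h import *
for n in("top","scene"):
    c=camera(n);P=cloud(c);z=P[...,2]
    hsv=cv2.cvtColor(c["image"],cv2.COLOR_RGB2HSV).astype(int); H,S,V=hsv[...,0],hsv[...,1],hsv[...,2]
    o=near(P,(.582,.25),.1)&(H<25)&(S>130)&(z>.06)
    print(n,np.histogram(z[o],bins=np.arange(.1,.26,.005))[0],rect(P[o][:,:2]))
    w=near(P,(.498,.027),.07)&(S<90)|near(P,(.498,.027),.03)&(V<110)
    w=near(P,(.498,.027),.075)&(z>.03)&(z<.05)
    print("upper",planerect(c,w,.039))
    cv2.imwrite(f"pics/{n}2.png",cv2.resize(c["image"][180:330,170:470,::-1] if n=="top" else c["image"][120:330,150:480,::-1],None,fx=2.4,fy=2.4,interpolation=cv2.INTER_CUBIC))
E
```

```text
clock: 6.45
eef_pos: [0.578, 0.2543, 0.2005]
eef_rot: [[0.939, 0.343, -0.003], [0.343, -0.939, -0.0], [-0.003, -0.001, -1.0]]
contact_force: [0.0, -0.8, -1.1]
opening: 0.0128
clock: 6.75
eef_pos: [0.5788, 0.2499, 0.2014]
eef_rot: [[0.94, 0.341, -0.003], [0.341, -0.94, -0.002], [-0.003, 0.001, -1.0]]
contact_force: [0.6, 0.2, -1.0]
opening: 0.0129
tx ty tz cm [ 0.41  0.06 14.1 ] yaw -0.07 | clock 6.75 pos [0.5788 0.2499 0.2014] head 19.93 F [ 0.6  0.2 -1. ] open 0.0129 j6 1.56
top [  0   0   0   0   0   0   0   0   0   0   1   4  11   8  14  11  14  15
  94 288  46   6   3   3   1   0   0   0   0   0   3] [582.8 212.  117.4  69.9   5.7]
upper (array([492.8,  27. ,  99.8,  51.7,  -7.3]), array([299, 268,  24,  41, 760], dtype=int32), array([0.49273212, 0.02713856]))
scene [  0   0   0   0   0   0   0   0   0   0  19  67  73  73  78  74  75  88
  65 430  96   1   5   3   1   1   0   0   0   0   0] [578.8 248.8 117.8  68.6  19.6]
upper (array([496.2,  27.2, 110.3,  53.1,  -7.5]), array([316, 191,  24,  29, 499], dtype=int32), array([0.4967141 , 0.02751148]))
```

```bash
python3 -m crank '[{"grip":1,"tx":0.4,"ty":0.1,"tz":3,"yaw":0},{"grip":1,"tx":0.4,"ty":0.1,"tz":6,"yaw":0},{"grip":1,"tx":0.4,"ty":0.1,"tz":9,"yaw":0},{"grip":1,"tx":0.4,"ty":0.1,"tz":11.5,"yaw":0},{"grip":1,"tx":0.4,"ty":0.1,"tz":13,"yaw":0},{"grip":1,"tx":0.4,"ty":0.1,"tz":13.6,"yaw":0},{"grip":1,"tx":0.4,"ty":0.1,"tz":13.9,"yaw":0},{"grip":1,"tx":0.4,"ty":0.1,"tz":14.1,"yaw":0},{"grip":1,"tx":0.4,"ty":0.1,"tz":14.1,"yaw":0},{"grip":1,"tx":0.4,"ty":0.1,"tz":14.1,"yaw":0}]'; python3 go.py 0.5825 0.2505 0.0574 20
```

```text
clock: 7.85
eef_pos: [0.5846, 0.2521, 0.0631]
eef_rot: [[0.94, 0.342, 0.002], [0.342, -0.94, 0.001], [0.002, 0.0, -1.0]]
contact_force: [0.3, -0.4, -2.1]
opening: 0.0134
tx ty tz cm [-0.26  0.07  0.57] yaw -0.03 | clock 7.85 pos [0.5846 0.2521 0.0631] head 19.97 F [ 0.3 -0.4 -2.1] open 0.0134 j6 1.56
```

View pics/scene2.png

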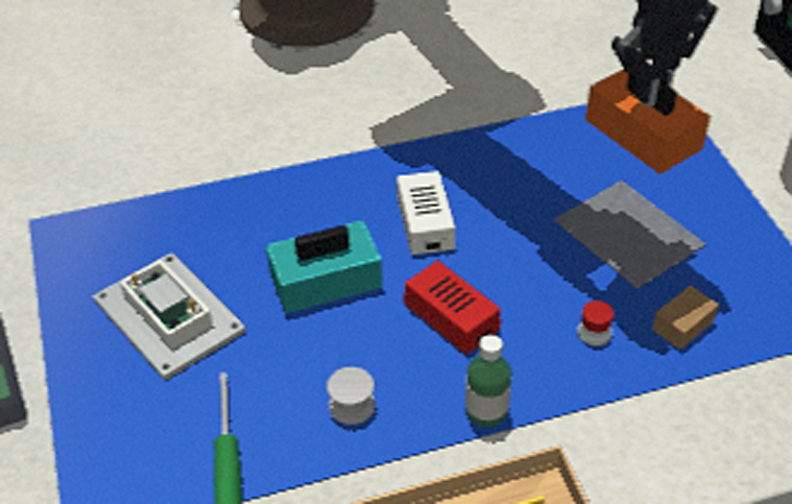

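The cover is held level above the felt, and the lower half is clearly visible at (170,300). Lowering the last few mm.

```bash
python3 -m crank '[{"grip":1,"tx":-0.2,"ty":0.1,"tz":0.2,"yaw":0},{"grip":1,"tx":-0.2,"ty":0.1,"tz":0.4,"yaw":0},{"grip":1,"tx":-0.2,"ty":0.1,"tz":0.5,"yaw":0},{"grip":1,"tx":-0.2,"ty":0.1,"tz":0.6,"yaw":0},{"grip":1,"tx":-0.2,"ty":0.1,"tz":0.6,"yaw":0}]'; python3 go.py 0.5825 0.2505 0.0574 20
```

```text
clock: 8.35
eef_pos: [0.5821, 0.2502, 0.0574]
eef_rot: [[0.94, 0.342, -0.001], [0.342, -0.94, -0.0], [-0.001, 0.0, -1.0]]
contact_force: [-3.3, -0.7, 7.9]
opening: 0.0129
tx ty tz cm [ 0.05 -0.02 -0.  ] yaw -0.03 | clock 8.35 pos [0.5821 0.2502 0.0574] head 19.97 F [-3.3 -0.7  7.9] open 0.0129 j6 1.56
```

Contact (about 8 N up). Opening and rising.

```bash
python3 -m crank '[{"grip":0.6,"tx":0,"ty":0,"tz":0,"yaw":0},{"grip":0.5,"tx":0,"ty":0,"tz":0,"yaw":0},{"grip":0.4,"tx":0,"ty":0,"tz":0,"yaw":0},{"grip":0.4,"tx":0,"ty":0,"tz":0,"yaw":0},{"grip":0.4,"tx":0,"ty":0,"tz":-1,"yaw":0},{"grip":0,"tx":0,"ty":0,"tz":-3,"yaw":0},{"grip":0,"tx":0,"ty":0,"tz":-7,"yaw":0},{"grip":0,"tx":0,"ty":0,"tz":-11,"yaw":0},{"grip":0,"tx":0,"ty":0,"tz":-13,"yaw":0}]'; python3 go.py 0.4965 0.0272 0.14 -7.4; python3 - <<'E'
from h import *
for n in("top","scene"):
    c=camera(n);P=cloud(c);z=P[...,2]
    hsv=cv2.cvtColor(c["image"],cv2.COLOR_RGB2HSV).astype(int); H,S,V=hsv[...,0],hsv[...,1],hsv[...,2]
    o=near(P,(.582,.25),.1)&(H<25)&(S>130)&(z>.046)&(z<.06)
    print(n,"cover",rect(P[o][:,:2]),np.median(z[o]))
    p=near(P,(.546,-.287),.08)&(z>.03)&(z<.07)
    print("rim",np.histogram(z[near(P,(.546,-.287),.08)],bins=np.arange(0,.07,.004))[0],planerect(c,p,.037),rect(P[p][:,:2]))
    pl=near(P,(.546,-.287),.095)&(z>.0085)&(z<.07)
    print("plate",planerect(c,pl,.013))
    x0,y0=(400,225) if n=="top" else (180,210)
    cv2.imwrite(f"pics/{n}3.png",cv2.resize(c["image"][y0:y0+90,x0:x0+75,::-1],None,fx=6.5,fy=6.5,interpolation=cv2.INTER_CUBIC))
    cv2.imwrite(f"pics/{n}3f.png",c["image"][...,::-1])
E
```

```text
clock: 9.25
eef_pos: [0.5846, 0.2509, 0.1911]
eef_rot: [[0.94, 0.342, 0.007], [0.341, -0.94, 0.002], [0.007, 0.0, -1.0]]
contact_force: [0.7, 0.4, 1.5]
opening: 0.0856
tx ty tz cm [-15.96  18.02   5.  ] yaw 27.37 | clock 9.25 pos [0.5846 0.2509 0.1911] head 19.97 F [0.7 0.4 1.5] open 0.0856 j6 1.56
top cover [582.1 248.2 113.   65.4  19.4] 0.053044066466077844
rim [297 308 427 601 307 149 120  69 101 119 133  98  21   2   1   0   0] (array([ 547.3, -286.7,  100.3,   53.7,   23.2]), array([414, 248,  34,  42, 479], dtype=int32), array([ 0.54699411, -0.28764272])) [ 547.4 -287.4  100.6   53.9   23.1]
plate (array([ 546. , -289.8,  164.3,  112.8,   21.1]), array([ 400,  235,   59,   67, 2155], dtype=int32), array([ 0.54748285, -0.28710849]))
scene cover [581.8 249.2 116.7  67.9  20.6] 0.05418864611831886
rim [289 252 189 627 119  78 122  76  88 143 119  84   8   3   0   0   0] (array([ 548.7, -286. ,  108.4,   55.6,   22.2]), array([200, 228,  38,  33, 487], dtype=int32), array([ 0.54573222, -0.28497866])) [ 546.8 -285.3  102.7   53.7   22.9]
plate (array([ 546.9, -284.5,  153.5,  107. ,   22.6]), array([ 189,  225,   64,   53, 1732], dtype=int32), array([ 0.54963806, -0.28566869]))
```

View pics/top3.png

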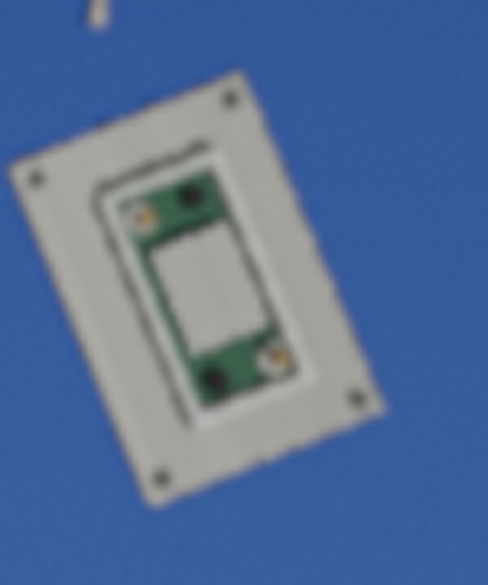

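View pics/scene3.png

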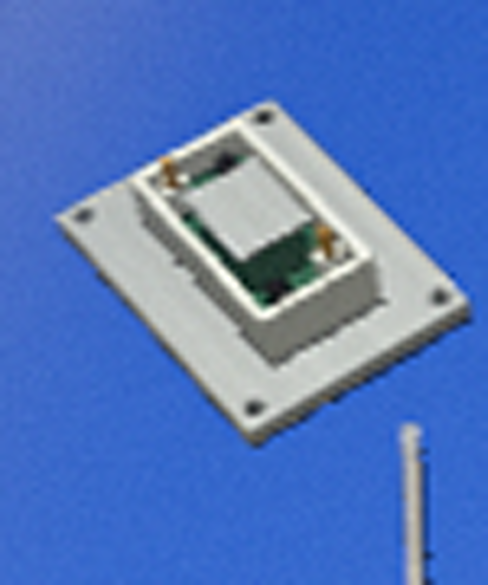

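View pics/scene3f.png

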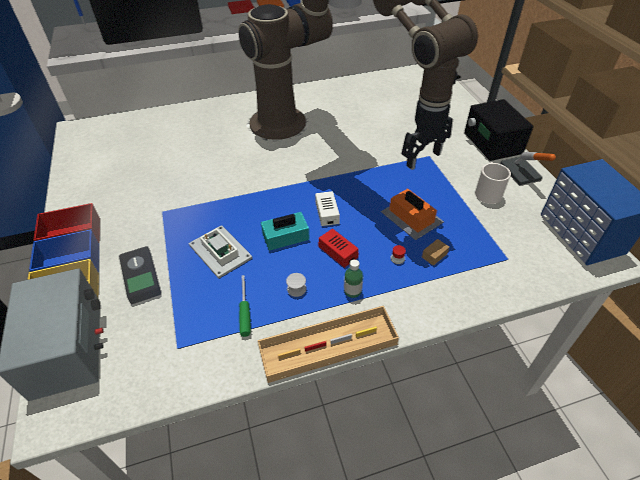

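The cover stands on the felt at about (582,249) mm against the felt centre (582.5,250.5). Now I'll fit the seat better from the brass dowels, and move over the white upper.

```bash
cat > seat.py <<'E'
from h import *
for n,bx in(("top",(410,248,40,42)),("scene",(198,225,45,38))):
    c=camera(n);x0,y0,w,h=bx;im=c["image"][y0:y0+h,x0:x0+w].astype(float)
    s=np.clip(im[...,0]-im[...,2]-15,0,None); s=np.where(im[...,0]>im[...,1],s,0)
    K=c["mtx"];T=c["T"]
    nl,l,st,ce=cv2.connectedComponentsWithStats((s>8).astype(np.uint8))
    idx=1+np.argsort(-st[1:,4])[:3]; res=[]
    for k in idx:
        m=(l==k)*s; v,u=np.mgrid[:h,:w]; uc=(m*u).sum()/m.sum()+x0; vc=(m*v).sum()/m.sum()+y0
        zs=.047 if n=="top" else .044
        d=T[:3,:3]@[(uc-K[0,2])/K[0,0],(vc-K[1,2])/K[1,1],1]; p=T[:3,3]+d*(zs-T[2,3])/d[2]
        res.append(p); print(n,st[k],(round(uc,1),round(vc,1)),p.round(4))
    a,b=res[:2]
    if a[0]>b[0]: a,b=b,a
    d=b-a; print("mid",((a+b)/2).round(4),"sep",np.linalg.norm(d).round(4),"heading",np.degrees(np.arctan2(d[1],d[0]))-np.degrees(np.arctan2(14,36)))
E
python3 seat.py; python3 go.py 0.4955 0.0272 0.14 -7.4
```

```text
top [11  9  3  3  6] (np.float64(421.9), np.float64(258.1)) [ 0.574  -0.2614  0.047 ]
top [32 31  3  2  5] (np.float64(442.8), np.float64(279.6)) [ 0.5188 -0.3154  0.047 ]
mid [ 0.5464 -0.2884  0.047 ] sep 0.0772 heading 23.166039947897104
scene [31 19  3  6 12] (np.float64(229.6), np.float64(246.3)) [ 0.572  -0.2596  0.044 ]
scene [ 7  9  3  5 11] (np.float64(205.5), np.float64(235.8)) [ 0.5159 -0.3134  0.044 ]
mid [ 0.544  -0.2865  0.044 ] sep 0.0777 heading 22.588079032459625
tx ty tz cm [-15.78  17.99   4.64] yaw 27.36 | clock 9.45 pos [0.5824 0.2501 0.1865] head 19.96 F [-0.6  0.1  0.4] open 0.0855 j6 1.56
```

```bash
python3 -m crank '[{"grip":0,"tx":-3,"ty":3.5,"tz":0,"yaw":6},{"grip":0,"tx":-6,"ty":7,"tz":0,"yaw":13},{"grip":0,"tx":-9,"ty":10.5,"tz":0,"yaw":20},{"grip":0,"tx":-12,"ty":14,"tz":1,"yaw":27.4},{"grip":0,"tx":-15,"ty":17,"tz":3,"yaw":27.4},{"grip":0,"tx":-15.8,"ty":18,"tz":4.6,"yaw":27.4},{"grip":0,"tx":-15.8,"ty":18,"tz":4.6,"yaw":27.4},{"grip":0,"tx":-15.8,"ty":18,"tz":4.6,"yaw":27.4},{"grip":0,"tx":-15.8,"ty":18,"tz":4.6,"yaw":27.4}]'; python3 go.py 0.4955 0.0272 0.007 -7.4
```

```text
clock: 10.35
eef_pos: [0.4961, 0.0278, 0.1402]
eef_rot: [[0.992, -0.129, 0.001], [-0.129, -0.992, 0.0], [0.001, -0.0, -1.0]]
contact_force: [-0.4, 0.4, -0.5]
opening: 0.0853
tx ty tz cm [-0.06  0.07 13.32] yaw 0.01 | clock 10.35 pos [0.4961 0.0278 0.1402] head -7.39 F [-0.4  0.4 -0.5] open 0.0853 j6 1.67
```

```bash
python3 -m crank '[{"grip":0,"tx":0,"ty":0.1,"tz":4,"yaw":0},{"grip":0,"tx":0,"ty":0.1,"tz":8,"yaw":0},{"grip":0,"tx":0,"ty":0.1,"tz":11,"yaw":0},{"grip":0,"tx":0,"ty":0.1,"tz":13.1,"yaw":0},{"grip":0,"tx":0,"ty":0.1,"tz":13.3,"yaw":0},{"grip":0,"tx":0,"ty":0.1,"tz":13.3,"yaw":0}]'; python3 go.py 0.4955 0.0272 0.007 -7.4
python3 -m crank '[{"grip":0.2,"tx":0,"ty":0,"tz":0,"yaw":0},{"grip":0.3,"tx":0,"ty":0,"tz":0,"yaw":0},{"grip":1,"tx":0,"ty":0,"tz":0,"yaw":0},{"grip":1,"tx":0,"ty":0,"tz":0,"yaw":0},{"grip":1,"tx":0,"ty":0,"tz":0,"yaw":0},{"grip":1,"tx":0,"ty":0,"tz":0,"yaw":0},{"grip":1,"tx":0,"ty":0,"tz":0,"yaw":0}]' 70;  python3 go.py 0.4955 0.0272 0.007 -7.4
```

```text
clock: 10.95
eef_pos: [0.4959, 0.0268, 0.0071]
eef_rot: [[0.992, -0.128, 0.0], [-0.128, -0.992, 0.0], [0.0, -0.0, -1.0]]
contact_force: [0.3, 0.5, 0.0]
opening: 0.0855
tx ty tz cm [-0.04 -0.04  0.01] yaw 0.05 | clock 10.95 pos [0.4959 0.0268 0.0071] head -7.35 F [0.3 0.5 0. ] open 0.0855 j6 1.67
clock: 11.65
eef_pos: [0.497, 0.026, 0.0086]
eef_rot: [[0.992, -0.129, 0.004], [-0.129, -0.992, -0.0], [0.004, -0.0, -1.0]]
contact_force: [-1.4, 0.7, 6.6]
opening: 0.0509
tx ty tz cm [-0.16 -0.1   0.16] yaw -0.03 | clock 11.65 pos [0.497  0.026  0.0086] head -7.43 F [-1.4  0.7  6.6] open 0.0509 j6 1.66
```

```bash
python3 -m crank '[{"grip":1,"tx":0,"ty":0,"tz":-0.5,"yaw":0},{"grip":1,"tx":0,"ty":0,"tz":-3,"yaw":0},{"grip":1,"tx":0,"ty":0,"tz":-6,"yaw":0},{"grip":1,"tx":0,"ty":0,"tz":-9,"yaw":0},{"grip":1,"tx":0,"ty":0,"tz":-12,"yaw":0},{"grip":1,"tx":0,"ty":0,"tz":-15,"yaw":0},{"grip":1,"tx":0,"ty":0,"tz":-15,"yaw":0},{"grip":1,"tx":0,"ty":0,"tz":-15,"yaw":0}]'; python3 go.py 0.5465 -0.287 0.155 22.8
```

```text
clock: 12.45
eef_pos: [0.495, 0.0259, 0.1573]
eef_rot: [[0.992, -0.129, 0.001], [-0.129, -0.992, -0.0], [0.001, -0.0, -1.0]]
contact_force: [0.5, -0.3, -2.2]
opening: 0.051
tx ty tz cm [ 9.16 30.36  0.24] yaw -30.24 | clock 12.45 pos [0.495  0.0259 0.1573] head -7.44 F [ 0.5 -0.3 -2.2] open 0.051 j6 1.67
```

```bash
python3 -m crank '[{"grip":1,"tx":1,"ty":3.5,"tz":0,"yaw":-5},{"grip":1,"tx":2,"ty":7,"tz":0,"yaw":-10},{"grip":1,"tx":3,"ty":10.5,"tz":0,"yaw":-15},{"grip":1,"tx":4,"ty":14,"tz":0,"yaw":-20},{"grip":1,"tx":5,"ty":17.5,"tz":0,"yaw":-25},{"grip":1,"tx":6,"ty":21,"tz":0,"yaw":-30},{"grip":1,"tx":7,"ty":24,"tz":0,"yaw":-30.2},{"grip":1,"tx":8,"ty":27,"tz":0,"yaw":-30.2},{"grip":1,"tx":9,"ty":29.5,"tz":0,"yaw":-30.2},{"grip":1,"tx":9.2,"ty":30.4,"tz":0,"yaw":-30.2},{"grip":1,"tx":9.2,"ty":30.4,"tz":0,"yaw":-30.2},{"grip":1,"tx":9.2,"ty":30.4,"tz":0,"yaw":-30.2}]'; python3 go.py 0.5465 -0.287 0.155 22.8; python3 - <<'E'
from h import *
s=observe();t=s["eef_pos"]
for n in("top","scene"):
    c=camera(n);P=cloud(c);z=P[...,2]
    hsv=cv2.cvtColor(c["image"],cv2.COLOR_RGB2HSV).astype(int); S,V=hsv[...,1],hsv[...,2]
    w=near(P,t[:2],.08)&(z>t[2]-.012)&(z<t[2]+.045)&(S<60)&(V>120)
    tp=w&(z>t[2]+.022)
    print(n,"top face z",np.median(z[tp]),"TCP z",t[2],rect(P[tp][:,:2]),planerect(c,tp,np.median(z[tp])))
    print(np.histogram(z[w]-t[2],bins=np.arange(-.012,.046,.003))[0])
    x0,y0=(385,215) if n=="top" else (160,170)
    cv2.imwrite(f"pics/{n}4.png",cv2.resize(c["image"][y0:y0+100,x0:x0+110,::-1],None,fx=6,fy=6,interpolation=cv2.INTER_CUBIC))
E
```

```text
clock: 13.65
eef_pos: [0.5457, -0.2859, 0.1552]
eef_rot: [[0.922, 0.387, -0.003], [0.387, -0.922, 0.003], [-0.002, -0.004, -1.0]]
contact_force: [0.7, 0.4, -1.2]
opening: 0.051
tx ty tz cm [0.03 0.13 0.02] yaw -0.04 | clock 13.65 pos [ 0.5457 -0.2859  0.1552] head 22.76 F [ 0.7  0.4 -1.2] open 0.051 j6 0.62
top top face z 0.18553436092310405 TCP z 0.15520979022593007 [ 526.1 -275.   107.6   44.    48. ] (array([ 504.9, -303.2,   48.3,   18.9,  -66.7]), array([442, 284,  20,  10, 105], dtype=int32), array([ 0.50136225, -0.30180099]))
[ 0  0  0  0  0  0  0  0  0  0  0  3  8 39 53 13  2  0  0]
scene top face z 0.18621546823893287 TCP z 0.15520979022593007 [ 540.8 -279.8  101.5   65.4   23. ] (array([ 553.5, -283.1,   93.2,   52. ,   20.2]), array([200, 189,  28,  30, 365], dtype=int32), array([ 0.56379188, -0.27668147]))
[  0   0   9  13  15  11  11  21  22  10  18  16  21  86 212  42   1   0
   0]
```

View pics/scene4.png

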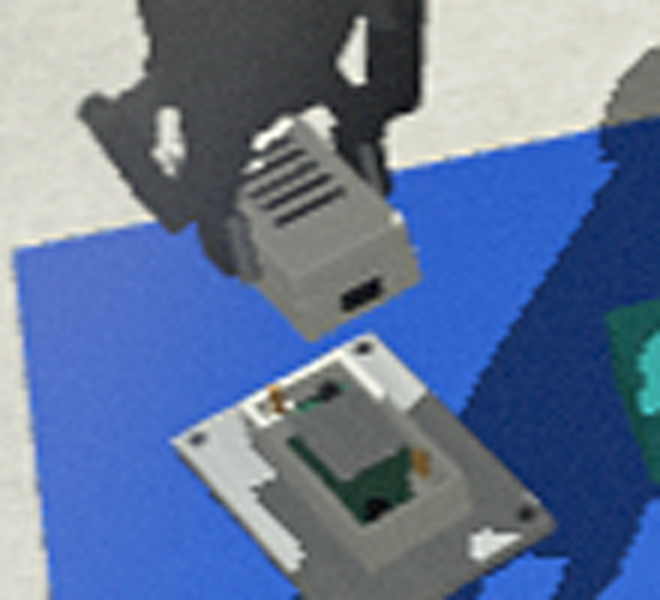

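View pics/top4.png

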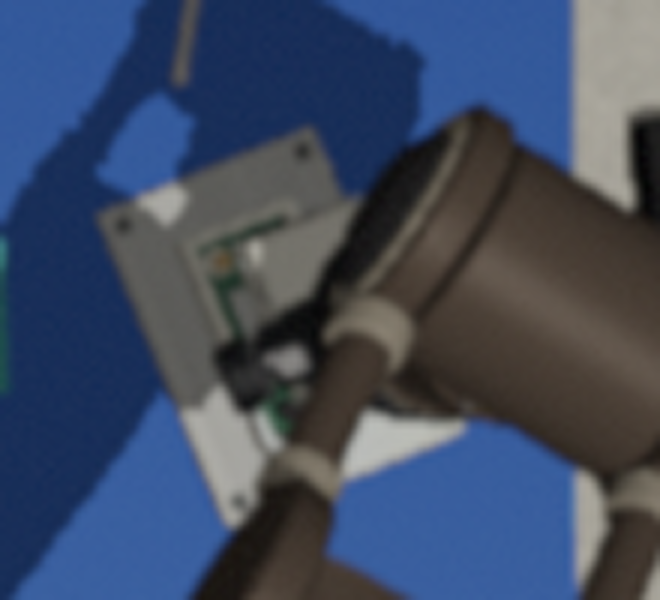

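```bash
cat > fr.py <<'E'
from h import *
s=observe();t=s["eef_pos"];a=np.radians(22.8);ex=np.array([np.cos(a),np.sin(a)]);ey=np.array([-ex[1],ex[0]])
Ps=[];Is=[]
for i in range(3):
    c=camera("scene");Ps.append(cloud(c));Is.append(c["image"])
P=np.median(Ps,0);im=Is[0]; z=P[...,2]
q=(P[...,:2]-[.5465,-.287]); X=q@ex*1000; Y=q@ey*1000
print("TCP rel",((t[:2]-[.5465,-.287])@ex*1000).round(1),((t[:2]-[.5465,-.287])@ey*1000).round(1))
hsv=cv2.cvtColor(im,cv2.COLOR_RGB2HSV).astype(int); S=hsv[...,1];V=hsv[...,2]
def st(nm,m,A): print(nm,m.sum(),"med",np.median(A[m]).round(2),"p10/90",np.percentile(A[m],[10,90]).round(1))
g=S<90
st("lower front wall X",g&(abs(Y)<20)&(X>35)&(X<60)&(z>.017)&(z<.032),X)
b=t[2]-.0056
st("upper front wall X",g&(abs(Y)<20)&(X>35)&(X<60)&(z>b+.005)&(z<b+.031),X)
up=g&(V>60)&(z>b+.0)&(z<b+.045)&(X<70)&(abs(Y)<50)
# near-front strip: sideways extents
for nm,m in(("upper",up&(X>25)&(z>b+.032)),("upper front",up&(X>42)&(z>b+.004)&(z<b+.032)),("lower rim front",g&(X>44)&(X<52)&(z>.033)&(z<.041)&(abs(Y)<40)),("lower front",g&(X>44)&(X<55)&(z>.018)&(z<.033)&(abs(Y)<40)),("plate",g&(z>.01)&(z<.016)&(abs(X)<60)&(abs(Y)<60))):
    st(nm+" Y",m,Y); print("   range Y",np.percentile(Y[m],[1,99]).round(1), Y[m].min().round(1),Y[m].max().round(1))
E
python3 fr.py
```

```text
TCP rel 0.2 1.3
lower front wall X 64 med 49.14 p10/90 [47.4 50.2]
upper front wall X 130 med 44.74 p10/90 [43.3 45.9]
upper Y 166 med 0.73 p10/90 [-19.7  21.5]
   range Y [-23.   26.9] -23.3 27.5
upper front Y 158 med 1.07 p10/90 [-19.9  22.8]
   range Y [-23.7  27.4] -23.9 28.1
lower rim front Y 51 med 1.91 p10/90 [-20.1  23.1]
   range Y [-23.8  26.9] -23.9 27.0
lower front Y 79 med 1.22 p10/90 [-20.1  23. ]
   range Y [-24.7  27.6] -24.7 27.8
plate Y 655 med -26.5 p10/90 [-46.   47.2]
   range Y [-50.   52.1] -50.3 52.8
```

```bash
python3 -m crank '[{"grip":1,"tx":0.4,"ty":0,"tz":2,"yaw":0},{"grip":1,"tx":0.4,"ty":0,"tz":5,"yaw":0},{"grip":1,"tx":0.4,"ty":0,"tz":7.5,"yaw":0},{"grip":1,"tx":0.4,"ty":0,"tz":9,"yaw":0},{"grip":1,"tx":0.4,"ty":0,"tz":9.3,"yaw":0},{"grip":1,"tx":0.4,"ty":0,"tz":9.3,"yaw":0},{"grip":1,"tx":0.4,"ty":0,"tz":9.3,"yaw":0}]'; python3 go.py 0.5465 -0.287 0.155 22.8; python3 fr.py; python3 - <<'E'
from h import *
c=camera("scene");cv2.imwrite("pics/s5.png",cv2.resize(c["image"][195:280,180:260,::-1],None,fx=7,fy=7,interpolation=cv2.INTER_CUBIC))
E
```

```text
clock: 14.6
eef_pos: [0.5519, -0.2865, 0.0654]
eef_rot: [[0.922, 0.387, 0.002], [0.387, -0.922, -0.001], [0.002, 0.002, -1.0]]
contact_force: [0.4, -0.2, -1.4]
opening: 0.0508
tx ty tz cm [-0.5  -0.14 -8.96] yaw -0.03 | clock 14.6 pos [ 0.5519 -0.2865  0.0654] head 22.77 F [ 0.4 -0.2 -1.4] open 0.0508 j6 0.62
TCP rel 5.1 -1.6
lower front wall X 63 med 49.28 p10/90 [47.7 50.5]
upper front wall X 106 med 49.67 p10/90 [48.5 51. ]
upper Y 176 med -1.73 p10/90 [-21.9  18.7]
   range Y [-25.6  22.9] -26.0 23.7
upper front Y 144 med -3.2 p10/90 [-24.2  19.8]
   range Y [-26.1  25.1] -26.6 25.7
lower rim front Y 52 med 1.3 p10/90 [-18.4  23.1]
   range Y [-22.8  26.7] -23.5 26.9
lower front Y 78 med 1.55 p10/90 [-20.4  21.7]
   range Y [-24.2  27.2] -24.3 27.7
plate Y 556 med -29.93 p10/90 [-46.9  44. ]
   range Y [-50.2  52.3] -50.7 53.0
```

View pics/s5.png

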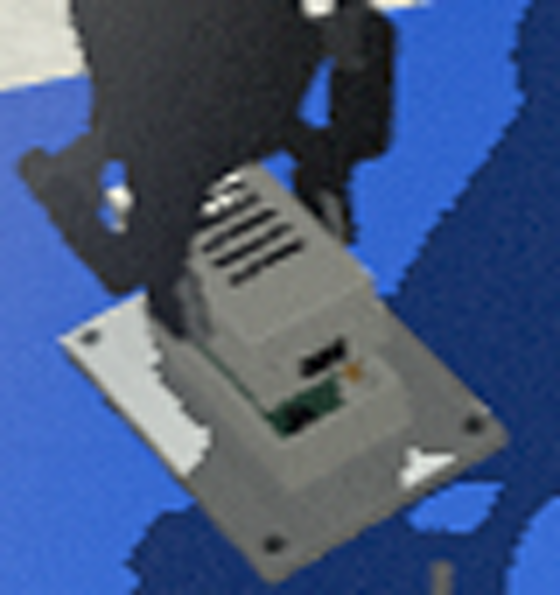

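```bash
python3 -m crank '[{"grip":1,"tx":0,"ty":0,"tz":0,"yaw":0},{"grip":1,"tx":0,"ty":0,"tz":0,"yaw":0}]'>/dev/null; python3 fr.py | head -9;python3 fr.py | head -9; python3 go.py 0.5465 -0.287 0.155 22.8
```

```text
TCP rel 4.4 -0.8
lower front wall X 61 med 49.46 p10/90 [47.8 50.6]
upper front wall X 100 med 48.88 p10/90 [47.9 50. ]
upper Y 176 med -0.87 p10/90 [-20.8  19.8]
   range Y [-24.4  24.9] -25.0 25.7
upper front Y 139 med -0.44 p10/90 [-23.  22.]
   range Y [-25.3  26.6] -25.4 27.1
lower rim front Y 52 med 1.4 p10/90 [-20.2  22.3]
   range Y [-24.2  26.9] -24.5 26.9
TCP rel 4.3 -0.5
lower front wall X 55 med 48.89 p10/90 [47.7 50.5]
upper front wall X 106 med 48.79 p10/90 [47.1 50. ]
upper Y 172 med -0.07 p10/90 [-20.9  19.9]
   range Y [-24.7  24.7] -24.9 25.5
upper front Y 142 med -2.25 p10/90 [-22.2  21.5]
   range Y [-24.8  26.1] -25.2 26.9
lower rim front Y 51 med -0.34 p10/90 [-18.7  23.1]
   range Y [-24.   26.7] -24.1 27.0
tx ty tz cm [-0.43 -0.05 -9.12] yaw -0.03 | clock 15.3 pos [ 0.5506 -0.2858  0.0638] head 22.77 F [-0.7 -0.8 -1.3] open 0.051 j6 0.62
```

```bash
python3 -m crank '[{"grip":1,"tx":0.04,"ty":-0.07,"tz":0,"yaw":0},{"grip":1,"tx":0.04,"ty":-0.07,"tz":0.3,"yaw":0},{"grip":1,"tx":0.04,"ty":-0.07,"tz":0.5,"yaw":0},{"grip":1,"tx":0.04,"ty":-0.07,"tz":0.6,"yaw":0},{"grip":1,"tx":0.04,"ty":-0.07,"tz":0.7,"yaw":0},{"grip":1,"tx":0.04,"ty":-0.07,"tz":0.8,"yaw":0},{"grip":1,"tx":0.04,"ty":-0.07,"tz":0.9,"yaw":0},{"grip":1,"tx":0.04,"ty":-0.07,"tz":1.0,"yaw":0},{"grip":1,"tx":0.04,"ty":-0.07,"tz":1.0,"yaw":0},{"grip":1,"tx":0.04,"ty":-0.07,"tz":1.0,"yaw":0}]'; python3 fr.py | head -9;  python3 go.py 0.5465 -0.287 0.155 22.8
```

```text
clock: 16.3
eef_pos: [0.5508, -0.2851, 0.0539]
eef_rot: [[0.922, 0.387, -0.0], [0.387, -0.922, -0.0], [-0.0, 0.0, -1.0]]
contact_force: [0.2, -0.3, -1.2]
opening: 0.051
TCP rel 4.7 0.1
lower front wall X 58 med 49.08 p10/90 [48.1 50.5]
upper front wall X 104 med 49.08 p10/90 [47.7 50.3]
upper Y 178 med -0.01 p10/90 [-20.3  21.3]
   range Y [-24.   25.9] -24.7 26.3
upper front Y 138 med -0.97 p10/90 [-22.3  22.3]
   range Y [-24.4  27.7] -24.7 28.0
lower rim front Y 50 med 2.14 p10/90 [-19.   22.7]
   range Y [-23.7  27.4] -23.7 27.8
tx ty tz cm [-4.700e-01  1.000e-02 -1.011e+01] yaw -0.03 | clock 16.45 pos [ 0.5508 -0.2851  0.0539] head 22.77 F [ 0.1 -0.4 -0.8] open 0.0511 j6 0.63
```

The underside is at about 48 mm, below the 51 mm dowel tips, with no force, so the dowels are entering. Continuing.

```bash
python3 -m crank '[{"grip":1,"tx":0,"ty":0,"tz":0.1,"yaw":0},{"grip":1,"tx":0,"ty":0,"tz":0.2,"yaw":0},{"grip":1,"tx":0,"ty":0,"tz":0.3,"yaw":0},{"grip":1,"tx":0,"ty":0,"tz":0.4,"yaw":0},{"grip":1,"tx":0,"ty":0,"tz":0.5,"yaw":0},{"grip":1,"tx":0,"ty":0,"tz":0.6,"yaw":0},{"grip":1,"tx":0,"ty":0,"tz":0.7,"yaw":0},{"grip":1,"tx":0,"ty":0,"tz":0.7,"yaw":0}]' 100;  python3 go.py 0.5465 -0.287 0.155 22.8
```

```text
clock: 17.25
eef_pos: [0.5508, -0.285, 0.0472]
eef_rot: [[0.922, 0.387, -0.0], [0.387, -0.922, 0.0], [-0.0, -0.0, -1.0]]
contact_force: [-2.7, 0.5, 3.1]
opening: 0.0504
tx ty tz cm [-4.700e-01  1.000e-02 -1.078e+01] yaw -0.03 | clock 17.25 pos [ 0.5508 -0.285   0.0472] head 22.77 F [-2.7  0.5  3.1] open 0.0504 j6 0.63
```

Force matches the spring (about 4.4 N at 1.4 mm travel). Pressing on.

```bash
python3 -m crank '[{"grip":1,"tx":0,"ty":0,"tz":0.1,"yaw":0},{"grip":1,"tx":0,"ty":0,"tz":0.2,"yaw":0},{"grip":1,"tx":0,"ty":0,"tz":0.3,"yaw":0},{"grip":1,"tx":0,"ty":0,"tz":0.4,"yaw":0},{"grip":1,"tx":0,"ty":0,"tz":0.45,"yaw":0},{"grip":1,"tx":0,"ty":0,"tz":0.5,"yaw":0},{"grip":1,"tx":0,"ty":0,"tz":0.5,"yaw":0},{"grip":1,"tx":0,"ty":0,"tz":0.5,"yaw":0}]' 100;  python3 go.py 0.5465 -0.287 0.155 22.8
```

```text
clock: 18.05
eef_pos: [0.5509, -0.2851, 0.0429]
eef_rot: [[0.922, 0.387, -0.0], [0.387, -0.922, 0.0], [-0.0, -0.0, -1.0]]
contact_force: [-3.8, 2.5, 9.0]
opening: 0.0506
tx ty tz cm [ -0.48   0.   -11.21] yaw -0.03 | clock 18.05 pos [ 0.5509 -0.2851  0.0429] head 22.77 F [-3.8  2.5  9. ] open 0.0506 j6 0.63
```

```bash
python3 -m crank '[{"grip":1,"tx":0,"ty":0,"tz":0.05,"yaw":0},{"grip":1,"tx":0,"ty":0,"tz":0.1,"yaw":0},{"grip":1,"tx":0,"ty":0,"tz":0.1,"yaw":0},{"grip":1,"tx":0,"ty":0,"tz":0.1,"yaw":0}]' 100;  python3 go.py 0.5465 -0.287 0.155 22.8
```

```text
clock: 18.45
eef_pos: [0.5509, -0.2851, 0.0429]
eef_rot: [[0.922, 0.387, -0.0], [0.387, -0.922, 0.0], [-0.0, -0.0, -1.0]]
contact_force: [-6.4, 2.5, 13.6]
opening: 0.0507
tx ty tz cm [ -0.48  -0.   -11.21] yaw -0.03 | clock 18.45 pos [ 0.5509 -0.2851  0.0429] head 22.77 F [-6.4  2.5 13.6] open 0.0507 j6 0.63
```

```bash
python3 -m crank '[{"grip":1,"tx":-0.03,"ty":-0.03,"tz":0.05,"yaw":0},{"grip":1,"tx":-0.03,"ty":-0.03,"tz":0.1,"yaw":0},{"grip":1,"tx":-0.03,"ty":-0.03,"tz":0.1,"yaw":0},{"grip":1,"tx":-0.03,"ty":-0.03,"tz":0.1,"yaw":0},{"grip":1,"tx":-0.03,"ty":-0.03,"tz":0.1,"yaw":0},{"grip":1,"tx":-0.03,"ty":-0.03,"tz":0.1,"yaw":0},{"grip":1,"tx":-0.03,"ty":-0.03,"tz":0.1,"yaw":0},{"grip":1,"tx":-0.03,"ty":-0.03,"tz":0.1,"yaw":0}]' 100;  python3 go.py 0.5465 -0.287 0.155 22.8; python3 fr.py | head -9; python3 - <<'E'
from h import *
for n in("scene","top"):
    c=camera(n);cv2.imwrite(f"pics/{n}6f.png",c["image"][...,::-1]);P=cloud(c);z=P[...,2]
    if n=="scene": cv2.imwrite("pics/s6.png",cv2.resize(c["image"][195:280,180:260,::-1],None,fx=7,fy=7,interpolation=cv2.INTER_CUBIC))
    hsv=cv2.cvtColor(c["image"],cv2.COLOR_RGB2HSV).astype(int)
    m=near(P,(.55,-.286),.06)&(hsv[...,1]<90)&(hsv[...,2]>60)&(z>.065)&(z<.085); print(n,"upper top z",m.sum(),np.median(z[m]) if m.any() else None)
    o=near(P,(.582,.25),.1)&(hsv[...,0]<25)&(hsv[...,1]>130)&(z>.046)&(z<.06); print("cover",rect(P[o][:,:2]))
    for q in["jar","spool","driver","flask","mug","meter","parcel"]:
        print(q,[(c["T"]@[*d["xyz"],1])[:3].round(3).tolist() for d in recognise(n,q)][:1],end=" ")
E
```

```text
clock: 19.25
eef_pos: [0.5509, -0.2852, 0.0428]
eef_rot: [[0.922, 0.387, 0.0], [0.387, -0.922, -0.0], [0.0, 0.0, -1.0]]
contact_force: [-6.5, 3.0, 17.5]
opening: 0.0504
tx ty tz cm [ -0.47   0.   -11.22] yaw -0.03 | clock 19.25 pos [ 0.5509 -0.2852  0.0428] head 22.77 F [-6.5  3.  17.5] open 0.0504 j6 0.63
TCP rel 4.7 0.0
lower front wall X 61 med 49.21 p10/90 [48.1 50.7]
upper front wall X 100 med 49.0 p10/90 [47.6 50.5]
upper Y 174 med 0.51 p10/90 [-20.1  21. ]
   range Y [-23.7  26.3] -24.4 26.9
upper front Y 137 med 0.59 p10/90 [-22.2  22.1]
   range Y [-24.3  26.6] -24.4 28.2
lower rim front Y 38 med 1.03 p10/90 [-18.7  21.7]
   range Y [-24.1  27.7] -24.4 27.8
scene upper top z 436 0.07332450964726583
cover [581.2 250.4 118.5  69.1  19.4]
jar [[0.718, 0.146, 0.037]] spool [[0.731, -0.125, 0.039]] driver [[0.778, -0.26, 0.027]] flask [[0.787, 0.001, 0.073]] mug [[0.581, 0.499, 0.059]] meter [[0.587, -0.485, 0.031]] parcel [[0.734, 0.242, 0.033]] top upper top z 209 0.07319428617681778
cover [582.  248.7 113.4  66.1  19.7]
jar [[0.712, 0.151, 0.04]] spool [[0.724, -0.124, 0.045]] driver [[0.771, -0.262, 0.027]] flask [[0.766, 0.003, 0.077]] mug [[0.562, 0.523, 0.042]] meter [[0.572, -0.487, 0.033]] parcel [[0.734, 0.244, 0.033]]
```

View pics/s6.png

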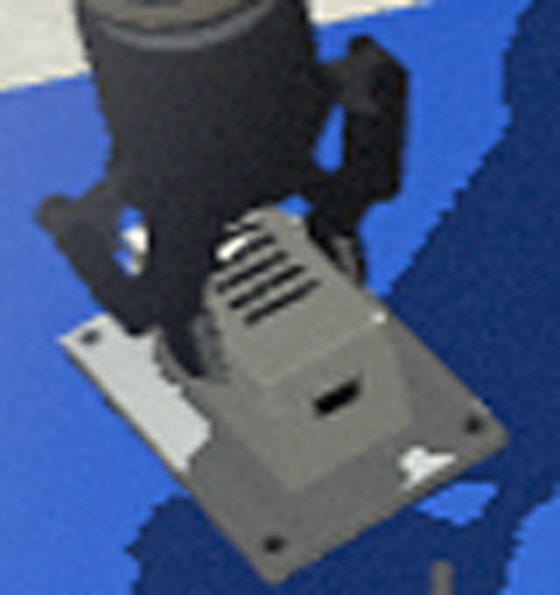

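View pics/scene6f.png

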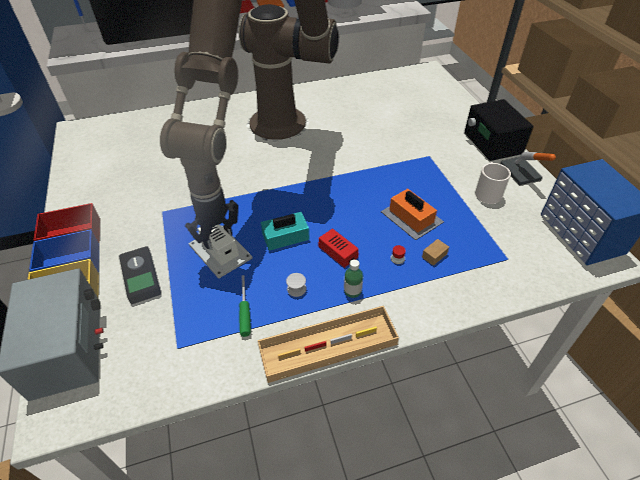

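The upper sits flush with no gap at (300,440) in the crop. Its top is at 73.3 mm (73 expected), with about 18 N pressing and TCP z no longer moving. The cover stands on the felt at (413,210), and the bystanders are in place.

```bash
python3 -c "
from plant import *; s=observe(); print(s['clock'],s['contact_force'].round(1),s['eef_pos'].round(4)); print(hand_in())"
```

```text
20.2 [-6.1  4.  16.4] [ 0.5509 -0.2852  0.0428]
the job is handed in; nothing more can be done
None
```

I lifted the orange cover off and set it upright on the felt. Then I fitted the white upper half over the dowels and pressed it home. The job was handed in at 20.2 s with the arm still gripping and pressing.

**Last checks:**
- **Halves shut:** the top of the upper half is at 73.3 mm in the scene camera and 73.2 mm in the top camera (73 mm expected). No gap shows in the picture. TCP height stayed at 42.8–42.9 mm while the push rose to about 16–18 N, which points to a hard stop.
- **Cover:** it stands at about (582, 249–250) mm; the felt centre is at about (582.5, 250.5) mm.
- **Other items:** they look unmoved in the picture. I checked the bystanders' final positions by eye and with the networks, without comparing them against positions measured at the start.

**Disagreements:**
- The two cameras differed by 1–2 mm on several positions, and by about 20 mm on parts of the flask and mug, where each sees a different side.
- About 7 N of sideways force remains on the tool, probably a side load on the dowels.

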